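Set the airflow tester's opening turret and start the test

TASK

Push the orange tab of the airflow tester's turret round, clicking from stop to stop, until it points at the green mark; only then press the red start button on the small yellow-topped box right down and let it come up again. Use just the fingertips: do not lift, carry or shove the start box, and leave the turret on green and everything else on the bench where it is.

Things in the scene. Friction and masses are not known exactly. Their poses are not given: they have to be found in the camera images.
- tester: Airflow tester, fixed: round grey base, 248 mm across, 50 mm high; at its back a blue gauge block (70 x 150 mm, top at 90 mm) centred 128 mm from the axis on the +x side. Origin: centre of the underside, on the turret's vertical axis; z up. The turret is an aluminium disc 140 mm across, its top 62 mm above the bench, with a hub 32 mm across and 10 mm high.
- dial (a joint): Angle of the turret, rad. 0: tab points along the tester's -x (away from the gauge block); positive: counter-clockwise from above. Click stops every 30 degrees (0, +-0.524, +-1.047, +-1.571); in between it springs to the nearer one. End stops at +-1.75, so it never passes the gauge block. About 2 to 4 N on the tab moves it over a click. It starts at or near -0.524, 0 or 0.524.
- dial_tab (a point): Centre of the orange tab, an upright block standing on the turret's rim, 73 mm from the axis: 34 mm radially, 12 mm thick along the direction of turning, 40 mm high (62 to 102 mm above the bench; this point is at 82 mm). It turns with the turret.
- dial_point (a point): The point that the tab points at: 105 mm from the axis, just beyond the tab's outer end, in line with it, 52 mm above the bench. It turns with the turret; when the turret is set, it lies over the green mark.
- mark_green: Green mark: flat disc 22 mm across on the top of the tester's base, 105 mm from the axis, at one of the four click stops -90, -60, +60 or +90 degrees (which one varies). Origin: its centre, 50 mm above the bench. Red, yellow and blue discs lie at the other three; tiny white dots at -30, 0, +30.
- start_box: Loose grey box with a yellow top, 100 x 80 mm and 50 mm high, about 0.9 kg, that carries the start button in the middle of its top. Origin: centre of its underside. It may stand to the left or to the right of the tester.
- start_top (a point): Centre of the top of the red round start button, 32 mm across, in its black housing on the start box; pressed straight down. Moves down with it.
- start (a joint): How far the start button is pressed, m: 0 up, 0.006 fully down (4 N); a spring brings it back.
- filter: Bystander: round pleated filter with blue ends, 86 mm across, 60 mm high, standing beside the tester. Origin: centre of its underside.
- jar: Bystander: jar 60 mm across, 75 mm high. Origin: centre of its underside.
- motor: Bystander: small steel motor 60 mm across, 80 mm high with its shaft, standing. Origin: centre of its underside.
- screwdriver: Bystander: screwdriver with a green handle, lying flat (under 40 mm high) between robot and tester.
- wrench: Bystander: steel wrench, lying flat (under 20 mm high) between robot and tester.
- cuff: Bystander: black hose cuff, a ring 54 mm across and 50 mm high. Origin: centre of its underside.
- brush: Bystander: flat brush, lying (under 40 mm high) at the left side.
Mind the look-alikes: they are no part of the job. Of the things like the start_box, leave any that is pink; of the rest the smaller one is meant.

How it is judged:
On the way, in this order (a step that is already met when the one before it is completed fails the run):
1. the tab points at the green mark (horizontal distance between dial_point and mark_green below 0.01 m and value of joint start below 0.002 m), for 0.2 s.
2. the start button is pressed down with the tab on green (horizontal distance between dial_point and mark_green below 0.01 m and value of joint start above 0.0045 m), for 0.05 s.
At the end, for the whole second after the job is handed in: The point ahead of the tab is within 10 mm of the green mark's centre and the turret at rest, the start button is up again after being pressed at least 4.5 mm with the tab on green, and the start box stands upright within 20 mm of where it was (all of step 1 and velocity of joint dial between -0.05 and 0.05 rad/s and distance of start_box from where it was at the start of the episode below 0.02 m and linear speed of start_box below 0.02 m/s and angle between start_box's own z axis and vertical below 0.1 rad); the robot touches nothing.
It fails at once if the start button is pressed while the tab is not on the green mark (value of joint start above 0.003 m and not (horizontal distance between dial_point and mark_green below 0.016 m)).
It fails at once if the start box is lifted, carried or shoved (20 mm) (distance of start_box from where it was at the start of the episode above 0.02 m).
It fails at once if a bystander is lifted or moved more than 25 mm (distance of any of filter, jar, motor, screwdriver, wrench, cuff, brush from where it was at the start of the episode above 0.025 m).
It also fails if it takes over 61 s, if anything falls off the work surface, if the arm or the gripper's body presses on something with over 40 N, if the wrist force passes 120 N, or if a joint passes its speed limit or range.

ROBOT

A 6-joint arm with a two-finger parallel gripper is mounted at the origin on the work surface. World frame = base frame: x ahead of the robot, y to its left, z up, the work surface at z = 0. Lengths are in m, angles in rad, forces in N, time in s.
With the tool pointing down it reaches from about 0.25 to 0.725 m from the base axis. Payload 4 kg.
Tool frame: the origin (TCP) lies between the finger pads; the fingertips stand 11 mm ahead of it and the grasp point (between the pads) lies 8 mm behind it (tcp_to_tips is the z of the fingertips in the tool frame, in m); z points along the fingers, y is the direction in which the jaws open and shut (so a half turn about z gives the same grasp; the last joint's range is limited). The gripper opens to 85 mm and grips with 20 to 120 N. Pads are 22 mm wide; open, the fingers measure 114 mm over their backs; the gripper's body (76 mm by 85 mm) begins 54 mm behind the grasp point. The pads swing forward as they close: fully open they stand 13 mm farther back than shut.
Start: joints at [1.349, 0.241, 0.005, 1.335, 0, 1.571], TCP at [0.11, 0.488, 0.242] pointing down, gripper open.
Joint ranges: [-2.72, 2.72], [-1.05, 1.87], [-1.09, 1.28], [-1.99, 2.15], [-1.42, 1.44], [-3.14, 3.14]. Speed limits (rad/s): [2.79, 2.79, 3.14, 3.14, 3.14, 3.14].

INTERFACE

Orientations are given as a unit quaternion [x, y, z, w].
In Python, from workcell import * gives the robot as it stands.
- The arm moves only by the tool move_arm, never from a script. Its argument "moves" is a list that holds one entry, the list of rows, each a list of 7 numbers: the shift along the world's x, y, z in units of 500 mm (1.0 is 500 mm), then the turn, a rotation vector about the world's x, y, z in units of 30 degrees (1.0 is 30 degrees), then the closure, from -1 (fully open) to 1 (shut), so that 0 is half open. A call has 1 to 8 rows; each row shifts and turns the pose as measured when the row begins; what a row does not reach is not made up. A row lasts 1/12 s, in which the tool goes at most 41.7 mm and 7.16 degrees, less where a joint would pass 70% of its speed; a pose out of reach is approached as far as the arm can. A call with a number of a shift or a turn outside -1 to 1 is refused whole. A call with a gripper value outside its range is refused whole. The fingers move at their own pace and stop on an object; the grip force is fixed at half the most. Time passes only in rows, so rows that do not move let the fingers close. It gives the time, the measured TCP pose, the force and the opening at its end, in the units of the state.
- get_obs(): the state, without advancing time (a new reading comes with each control period).
- camera(name): name is "side" or "top"; returns a dict with "pixels" (384x512x3 uint8, red, green, blue), "range_z" (384x512 float32, m along the optical axis (not along the pixel's ray), 0 where there is no reading), "fx", "fy", "cx", "cy" (pixels), "extrinsics" (4x4, takes a point from camera to world coordinates). Camera axes: x right, y down, z forward; pixel columns grow to the right and rows downward; lengths in m; the calibration is good to about 2 mm. A picture is of the moment at which its call begins.
- job_done(): hands the job in, once; it reports no verdict.
The state is a dict: "clock": time; "joint_pos": joint angles; "joint_vel": joint speeds; "tau": joint torques, N m; "eef_pos": TCP position; "tool_rot": TCP orientation; "ft_force": force on the tool from outside, world axes, zero at the start; "ft_torque": the same for the moment, N m; "grip_width": finger opening in m.
Only numpy, scipy, OpenCV 4.12 (cv2) and the standard library are available. Lean on these libraries where they do the work, as an engineer would, in place of code of your own. Each camera call takes 0.05 s, during which the arm holds its last target.

## Working session

There is one attempt and no reset: what is moved stays moved. The work goes in short steps, Python scripts to look and compute and a tool call to move; the robot and the scene stay as the last step left them, time stands still between calls to the robot, and variables do not carry over. Pictures are saved under pics/ and viewed, and the job is handed in when it is done.

Besides the shell and the picture viewer there is one more tool, called after "Emit:" as name(argument=value, ...), one argument or row to a line, values as JSON. move_arm: Moves the arm, as the interface text tells. Shifts and turns lie within -1 to 1; 1 stands for 500 mm of shift or 30 degrees of turn. Its arguments: {"type":"object","properties":{"moves":{"type":"array","items":{"type":"array","items":{"type":"array","items":{"type":"number"}}}}},"required":["moves"]}

```bash
ls; mkdir -p pics
python3 - <<'E'
from workcell import *
import cv2,numpy as np
o=get_obs();print({k:np.round(v,3).tolist() for k,v in o.items()})
for n in("top","side"):
    c=camera(n);cv2.imwrite(f"pics/{n}0.png",cv2.cvtColor(c["pixels"],cv2.COLOR_RGB2BGR))
    np.savez(f"{n}0.npz",**c);print(n,c["fx"],c["fy"],c["cx"],c["cy"],np.round(c["extrinsics"],3).tolist())
E
```

```text
pics
{'clock': 0.0, 'joint_pos': [1.349, 0.241, 0.004, 1.335, -0.0, 1.571], 'joint_vel': [-0.001, -0.001, -0.0, -0.002, -0.001, -0.0], 'tau': [0.0, -37.232, 25.241, 0.017, -0.0, 0.0], 'eef_pos': [0.11, 0.487, 0.241], 'tool_rot': [0.111, 0.994, -0.001, -0.0], 'ft_force': [0.341, -0.243, -0.749], 'ft_torque': [-0.048, -0.025, -0.07], 'grip_width': 0.086}
top 349.1869831927625 349.1869831927625 258.83469608316256 184.2001983317701 [[0.005, -0.999, 0.04, 0.457], [-1.0, -0.005, -0.013, 0.016], [0.013, -0.039, -0.999, 1.163], [0.0, 0.0, 0.0, 1.0]]
side 469.0762405106112 469.0762405106112 265.400645039672 189.31213115740755 [[0.657, -0.536, 0.53, -0.308], [-0.753, -0.448, 0.482, -0.729], [-0.021, -0.716, -0.698, 1.147], [0.0, 0.0, 0.0, 1.0]]
```

View pics/top0.png

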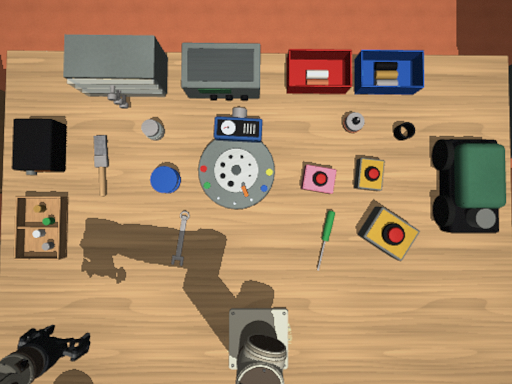

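View pics/side0.png

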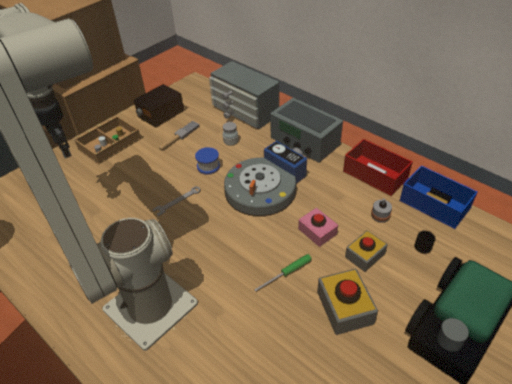

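```bash
cat > h.py <<'E'
import numpy as np,cv2
def load(n):
    return dict(np.load(n))
def ray(c,u,v,z):
    E=c["extrinsics"];d=E[:3,:3]@np.array([(u-c["cx"])/c["fx"],(v-c["cy"])/c["fy"],1]);o=E[:3,3]
    return o+d*(z-o[2])/d[2]
def dep(c,u,v):
    z=c["range_z"][int(round(v)),int(round(u))];E=c["extrinsics"]
    return E[:3,:3]@np.array([(u-c["cx"])/c["fx"]*z,(v-c["cy"])/c["fy"]*z,z])+E[:3,3]
def proj(c,p):
    E=c["extrinsics"];q=E[:3,:3].T@(np.asarray(p)-E[:3,3]);return np.array([c["fx"]*q[0]/q[2]+c["cx"],c["fy"]*q[1]/q[2]+c["cy"]])
def blobs(c,lo,hi,amin=8):
    h=cv2.cvtColor(c["pixels"],cv2.COLOR_RGB2HSV);m=cv2.inRange(h,np.array(lo),np.array(hi))
    n,l,s,ce=cv2.connectedComponentsWithStats(m)
    return [(s[i,4],ce[i].round(1)) for i in range(1,n) if s[i,4]>=amin]
E
python3 - <<'E'
from h import *
R={"orange":((8,150,120),(17,255,255)),"yellow":((20,130,120),(32,255,255)),"green":((45,90,60),(85,255,255)),"blue":((100,130,90),(125,255,255)),"red":((0,170,120),(6,255,255)),"red2":((174,170,120),(180,255,255))}
for n in("top","side"):
    c=load(n+"0.npz")
    for k,(a,b) in R.items():
        print(n,k,[(int(s),ce.tolist(),dep(c,*ce).round(3).tolist()) for s,ce in blobs(c,a,b,6) if 60<ce[1]<300])
c=load("top0.npz")
t=cv2.resize(c["pixels"][100:220,180:300],None,fx=5,fy=5,interpolation=cv2.INTER_CUBIC)
cv2.imwrite("pics/tz.png",t[...,::-1])
t=cv2.resize(c["pixels"][140:270,290:430],None,fx=5,fy=4.5,interpolation=cv2.INTER_CUBIC)
cv2.imwrite("pics/bz.png",t[...,::-1])
E
```

```text
top orange [(8, [309.6, 79.5], [0.846, -0.163, 0.033]), (20, [320.0, 80.0], [0.846, -0.198, 0.031]), (16, [314.5, 84.0], [0.831, -0.179, 0.034]), (9, [511.0, 163.0], [0.657, -1.407, -0.749]), (36, [244.7, 190.9], [0.478, 0.045, 0.102])]
top yellow [(9, [380.8, 75.9], [0.861, -0.399, 0.031]), (9, [394.3, 75.0], [0.864, -0.443, 0.034]), (414, [370.8, 173.8], [0.534, -0.349, 0.074]), (30, [268.8, 171.6], [0.541, -0.03, 0.053]), (898, [391.3, 233.8], [0.35, -0.4, 0.104])]
top green [(33, [214.0, 89.0], [0.787, 0.14, 0.113]), (2793, [482.4, 175.5], [0.528, -0.669, 0.124]), (38, [206.6, 184.9], [0.498, 0.168, 0.049]), (218, [327.9, 225.3], [0.369, -0.224, 0.024]), (53, [46.3, 221.1], [0.38, 0.679, 0.036])]
top blue [(1013, [388.6, 70.5], [0.883, -0.428, 0.023]), (357, [237.5, 129.3], [0.668, 0.069, 0.092]), (611, [164.8, 179.2], [0.514, 0.298, 0.064]), (31, [263.6, 187.9], [0.489, -0.013, 0.052])]
top red [(1342, [317.0, 69.2], [0.893, -0.194, 0.0]), (25, [203.0, 168.4], [0.55, 0.18, 0.049]), (74, [373.2, 173.2], [0.536, -0.357, 0.072]), (80, [320.5, 178.3], [0.519, -0.192, 0.07]), (165, [
[... 700 characters left out ...]
9], [0.514, -0.683, 0.122])]
side blue [(243, [206.5, 155.0], [0.513, 0.299, 0.061]), (101, [286.9, 159.7], [0.65, 0.038, 0.091]), (171, [418.5, 186.6], [0.906, -0.341, 0.008]), (6, [450.5, 180.0], [0.927, -0.43, 0.078]), (200, [459.1, 203.9], [0.915, -0.484, 0.01]), (16, [268.2, 200.3], [0.491, -0.013, 0.051])]
side red [(20, [358.0, 143.2], [0.893, -0.093, 0.081]), (15, [371.9, 142.5], [1.893, 0.339, -0.751]), (284, [382.9, 164.6], [0.929, -0.187, 0.007]), (7, [347.3, 153.7], [0.818, -0.097, 0.082]), (8, [238.5, 165.5], [0.555, 0.182, 0.048]), (50, [318.3, 217.4], [0.521, -0.192, 0.068]), (62, [367.6, 241.0], [0.536, -0.36, 0.071]), (184, [348.1, 287.2], [0.348, -0.415, 0.1])]
side red2 []
```

View pics/tz.png

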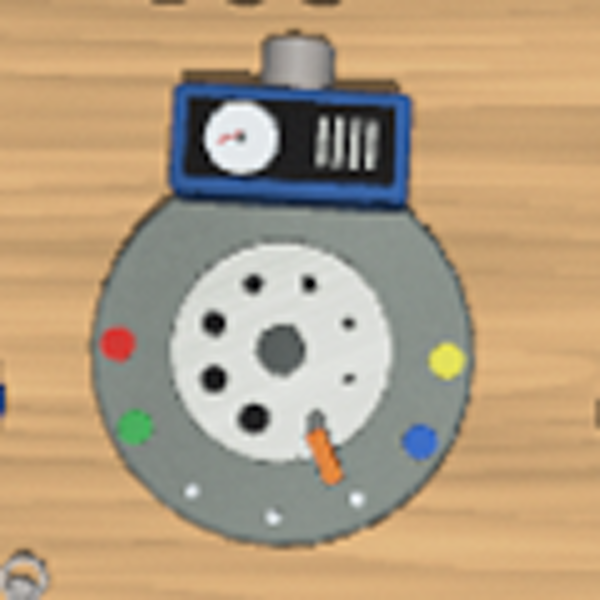

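View pics/bz.png

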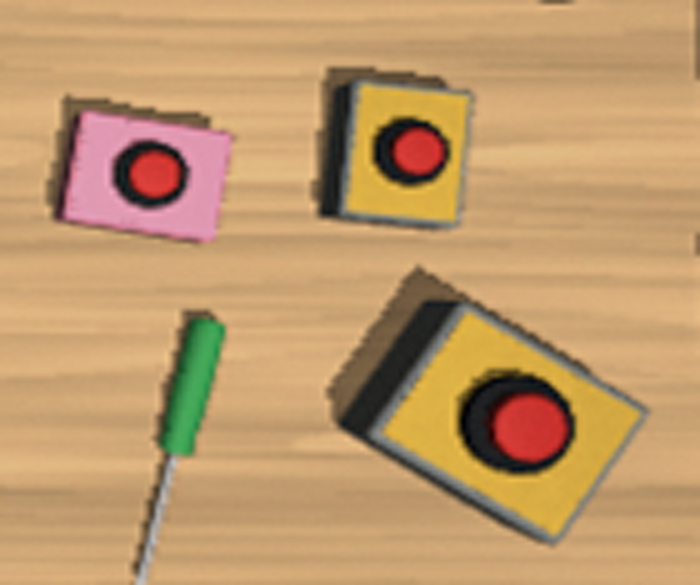

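Three boxes with a red button could be meant: pink at (320,178), small yellow at (371,174) and big yellow at (391,233). The small yellow one fits: it isn't pink, its top measures about 100 x 80 mm, and it's the smaller of the other two. The crop confirms this. Its button is at (0.536,-0.358,0.072) in both views.

On the tester, green is at (207,185), which is -60°, and the tab at (245,191) is near +30°. I'll straddle the tab with half-open fingers and turn it 90° clockwise.

Emit:
move_arm(
  moves=[
    [[0.05, -0.06, 0, 0, 0, 0.1, 0], [0.05, -0.06, 0, 0, 0, 0.1, 0], [0.05, -0.06, 0, 0, 0, 0.1, 0], [0.05, -0.06, 0, 0, 0, 0.1, 0], [0.05, -0.06, 0, 0, 0, 0.1, 0], [0.05, -0.06, 0, 0, 0, 0.1, 0], [0.05, -0.06, 0, 0, 0, 0.1, 0], [0.05, -0.06, 0, 0, 0, 0.1, 0]],
  ],
)

```text
clock: 0.77
eef_pos: [0.3095, 0.241, 0.2369]
tool_rot: [-0.117, 0.993, -0.003, -0.002]
ft_force: [1.1, 1.4, -0.3]
grip_width: 0.0427
```

Emit:
move_arm(
  moves=[
    [[0.055, -0.06, 0, 0, 0, 0.08, 0], [0.055, -0.06, 0, 0, 0, 0.08, 0], [0.055, -0.06, 0, 0, 0, 0.08, 0], [0.055, -0.06, 0, 0, 0, 0.08, 0], [0.055, -0.06, 0, 0, 0, 0.08, 0], [0.055, -0.06, 0, 0, 0, 0.07, 0], [0.01, -0.03, 0, 0, 0, 0, 0], [0, 0, 0, 0, 0, 0, 0]],
  ],
)

```text
clock: 1.43
eef_pos: [0.484, 0.0314, 0.2343]
tool_rot: [-0.241, 0.971, -0.004, -0.003]
ft_force: [0.7, 0.2, 0.6]
grip_width: 0.0428
```

```bash
cat > look.py <<'E'
import sys
from workcell import *
from h import *
C=np.array([0.5455,0.075]);yw=-0.043
k=sys.argv[1];c0=load("top0.npz")
o=get_obs();print(o["clock"],np.round(o["eef_pos"],4),np.round(o["tool_rot"],3),np.round(o["ft_force"],1),o["grip_width"])
t=np.round(o["tool_rot"],4);print("tool y yaw",2*np.degrees(np.arctan2(t[1],t[0]))-90)
for n in("top","side"):
    c=camera(n);np.savez(f"{n}{k}.npz",**c)
    for s,ce in blobs(c,(7,140,100),(18,255,255),6):
        p=ray(c,*ce,0.100)
        if np.hypot(*(p[:2]-C))<0.12:
            d=p[:2]-C;a=np.degrees(np.arctan2(d[1],d[0])-yw)-180;a=(a+180)%360-180
            print(n,"tab",s,ce,p.round(3),"r",np.hypot(*d).round(3),"ang",a.round(1))
    u,v=proj(c,[*C,0.06]);u=int(u);v=int(v)
    im=cv2.resize(c["pixels"][max(0,v-70):v+70,u-70:u+70],None,fx=4,fy=4,interpolation=cv2.INTER_CUBIC)
    cv2.imwrite(f"pics/{n}{k}.png",im[...,::-1])
E
python3 look.py 1
```

```text
1.4333 [0.484  0.0314 0.2343] [-0.241  0.971 -0.004 -0.003] [0.7 0.2 0.6] 0.04280340746745605
tool y yaw 117.89183097742796
side tab 15 [251.9 183.1] [0.48  0.046 0.1  ] r 0.072 ang 26.3
```

Emit:
move_arm(
  moves=[
    [[-0.016, 0.024, -0.04, 0, 0, 0, 0], [0, 0, -0.06, 0, 0, 0, 0], [0, 0, -0.05, 0, 0, 0, 0], [0, 0, 0, 0, 0, 0, 0]],
  ],
)

```text
clock: 1.87
eef_pos: [0.4725, 0.0511, 0.159]
tool_rot: [-0.245, 0.97, -0.002, -0.001]
ft_force: [-0.7, 0.1, 0.4]
grip_width: 0.0429
```

```bash
python3 look.py 2
```

```text
1.8667 [0.4725 0.0511 0.159 ] [-0.245  0.97  -0.002 -0.001] [-0.7  0.1  0.4] 0.04288070897574291
tool y yaw 118.3503986433659
side tab 18 [251.7 183.2] [0.479 0.046 0.1  ] r 0.073 ang 26.0
```

View pics/side2.png

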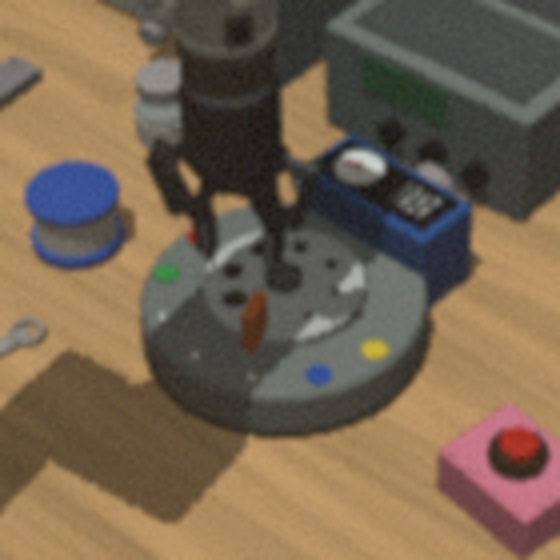

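View pics/top2.png

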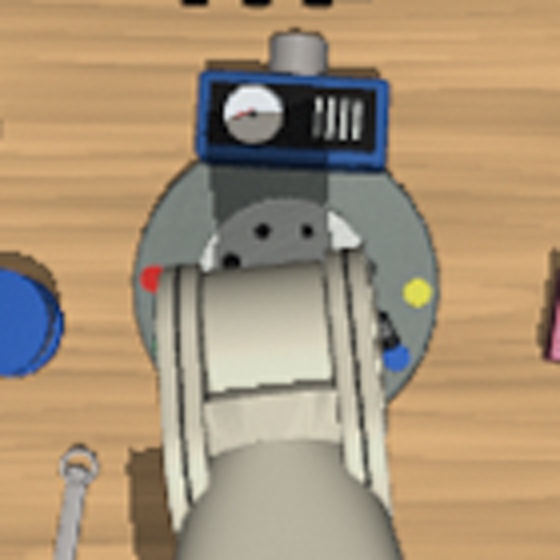

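The pixel views show the fingers still high, with the tab between them in the side view. I'll correct the position and go down.

Emit:
move_arm(
  moves=[
    [[0.007, -0.015, 0, 0, 0, 0, 0], [0, 0, -0.05, 0, 0, 0, 0], [0, 0, -0.03, 0, 0, 0, 0], [0, 0, 0, 0, 0, 0, 0]],
  ],
)

```text
clock: 2.3
eef_pos: [0.485, 0.045, 0.1306]
tool_rot: [-0.247, 0.969, -0.004, 0.01]
ft_force: [-0.3, 0.1, 0.5]
grip_width: 0.0428
```

```bash
python3 look.py 3
```

```text
2.3 [0.485  0.045  0.1306] [-0.247  0.969 -0.004  0.01 ] [-0.3  0.1  0.5] 0.0427934972570663
tool y yaw 118.57834529106717
side tab 16 [251.9 182.9] [0.48  0.047 0.1  ] r 0.071 ang 26.1
```

View pics/side3.png

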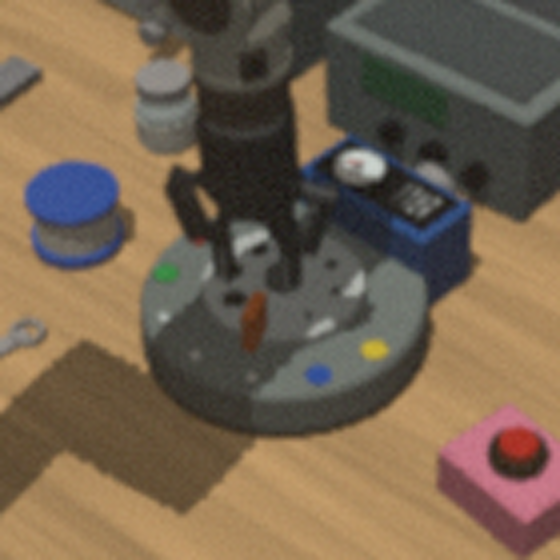

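Emit:
move_arm(
  moves=[
    [[-0.02, -0.002, 0, 0, 0, 0, 0], [0, 0, 0, 0, 0, 0, 0], [0, 0, 0, 0, 0, 0, 0], [0, 0, 0, 0, 0, 0, 0]],
  ],
)

```text
clock: 2.73
eef_pos: [0.4779, 0.0439, 0.1375]
tool_rot: [-0.247, 0.969, -0.005, 0.016]
ft_force: [0.6, -0.4, 0.1]
grip_width: 0.0429
```

```bash
python3 look.py 4; python3 -c "
from h import *
c=load('side4.npz');print(proj(c,[.48,.046,.1]),proj(c,[.476,.0435,.12]))"
```

```text
2.7333 [0.4779 0.0439 0.1375] [-0.247  0.969 -0.005  0.016] [ 0.6 -0.4  0.1] 0.04285755996484555
tool y yaw 118.55613349084018
side tab 18 [251.7 183.2] [0.479 0.046 0.1  ] r 0.073 ang 26.0
[251.9365896  183.03847226] [251.41837864 179.5201542 ]
```

View pics/side4.png

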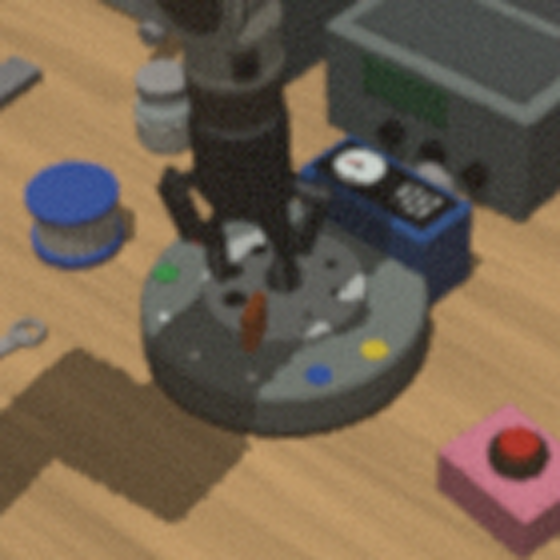

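Emit:
move_arm(
  moves=[
    [[0, 0, -0.03, 0, 0.06, 0, 0], [0, 0, -0.03, 0, 0, 0, 0], [0, 0, -0.03, 0, 0, 0, 0], [0, 0, -0.01, 0, 0, 0, 0], [0, 0, 0, 0, 0, 0, 0]],
  ],
)

```text
clock: 3.25
eef_pos: [0.4804, 0.0442, 0.0879]
tool_rot: [-0.247, 0.969, -0.001, 0.003]
ft_force: [-0.3, 0.1, 0.1]
grip_width: 0.0429
```

```bash
python3 look.py 5
```

```text
3.25 [0.4804 0.0442 0.0879] [-0.247  0.969 -0.001  0.003] [-0.3  0.1  0.1] 0.04287032541836279
tool y yaw 118.56441246162726
side tab 15 [252. 183.] [0.48  0.046 0.1  ] r 0.071 ang 26.5
```

View pics/side5.png

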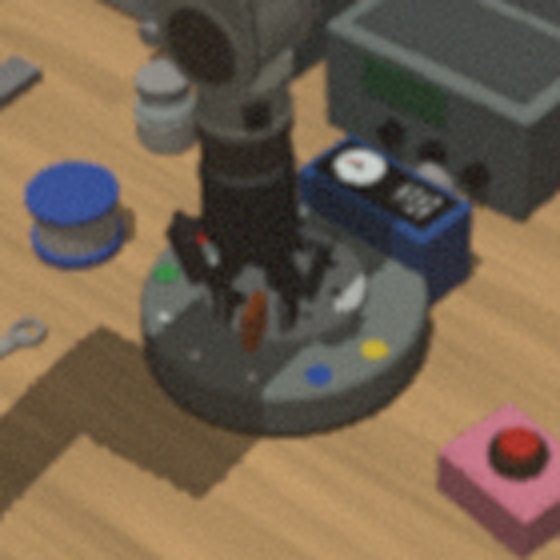

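The fingertips at (232,315) and (288,325) straddle the tab at (253,320) without touching it. Next I'll sweep clockwise along the arc.

Emit:
move_arm(
  moves=[
    [[-0.013, 0.016, -0.004, 0, 0, -0.23, 0], [-0.004, 0.018, -0.004, 0, 0, -0.23, 0], [-0.002, 0.018, 0, 0, 0, -0.23, 0], [0, 0.018, 0, 0, 0, -0.23, 0], [0, 0, 0, 0, 0, 0, 0]],
  ],
)

```text
clock: 3.77
eef_pos: [0.4738, 0.0775, 0.089]
tool_rot: [0.002, 1.0, -0.006, 0.006]
ft_force: [0.4, 0.1, 0.3]
grip_width: 0.0426
```

```bash
python3 look.py 6
```

```text
3.7667 [0.4738 0.0775 0.089 ] [ 0.002  1.    -0.006  0.006] [0.4 0.1 0.3] 0.042579813309312306
tool y yaw 89.79373541651847
side tab 8 [244.  182.2] [0.466 0.069 0.1  ] r 0.079 ang 7.2
```

View pics/side6.png

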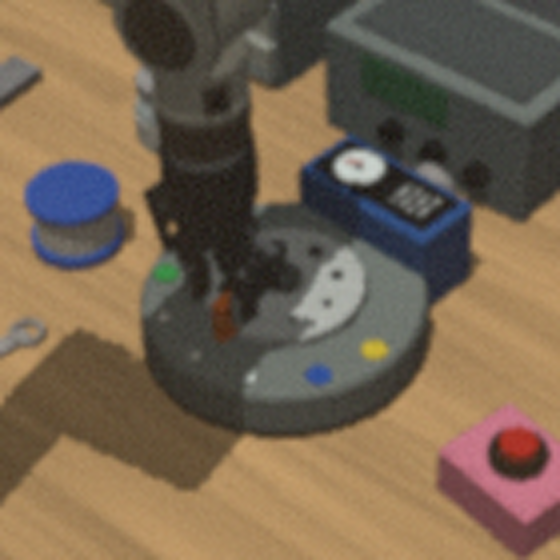

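Emit:
move_arm(
  moves=[
    [[-0.004, 0.022, -0.008, 0, 0, -0.25, 0], [0.004, 0.018, -0.008, 0, 0, -0.23, 0], [0.006, 0.017, -0.004, 0, 0, -0.23, 0], [0.008, 0.016, 0, 0, 0, -0.23, 0], [0, 0, 0, 0, 0, 0, 0]],
  ],
)

```text
clock: 4.28
eef_pos: [0.4823, 0.1066, 0.0824]
tool_rot: [0.247, 0.969, -0.014, 0.007]
ft_force: [-0.3, 0.4, -0.3]
grip_width: 0.0425
```

```bash
python3 look.py 7
```

```text
4.2833 [0.4823 0.1066 0.0824] [ 0.247  0.969 -0.014  0.007] [-0.3  0.4 -0.3] 0.04249531423477597
tool y yaw 61.421654708932834
```

View pics/side7.png

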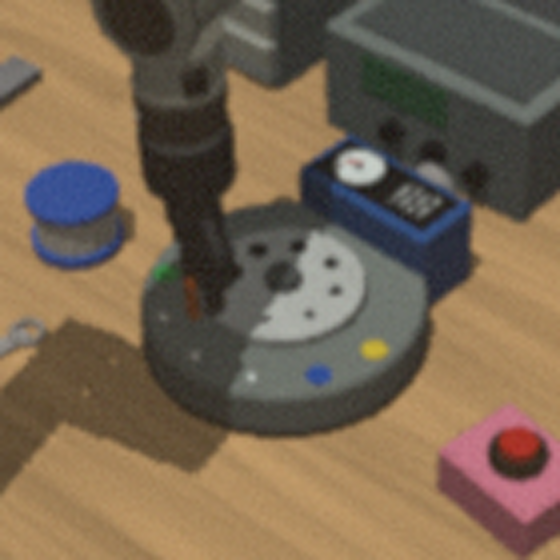

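Emit:
move_arm(
  moves=[
    [[0.003, 0.018, 0, 0.06, 0, -0.22, 0], [0.011, 0.015, 0, 0, 0, -0.22, 0], [0.013, 0.013, 0, 0, 0, -0.22, 0], [0.014, 0.011, 0, 0, 0, -0.22, 0], [0.015, 0.01, 0, 0, 0, -0.22, 0], [0, 0, 0, 0, 0, 0, 0]],
  ],
)

```text
clock: 4.88
eef_pos: [0.5027, 0.1318, 0.0816]
tool_rot: [0.514, 0.858, -0.006, -0.002]
ft_force: [0.7, 0.8, 0.1]
grip_width: 0.0424
```

```bash
python3 look.py 8
```

```text
4.8833 [0.5027 0.1318 0.0816] [ 0.514  0.858 -0.006 -0.002] [0.7 0.8 0.1] 0.04242905787580293
tool y yaw 28.200236670026
```

View pics/side8.png

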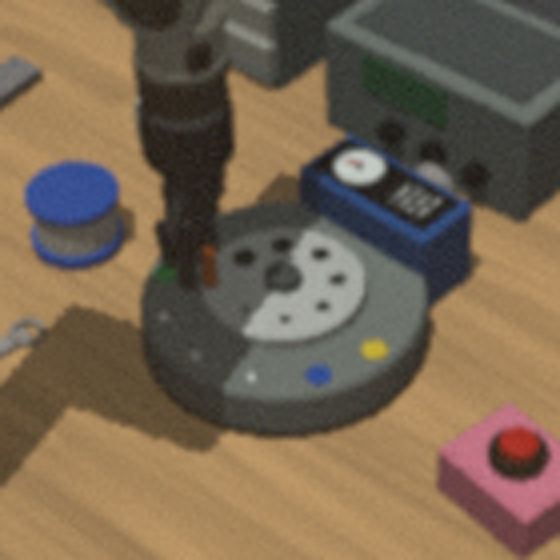

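View pics/top8.png

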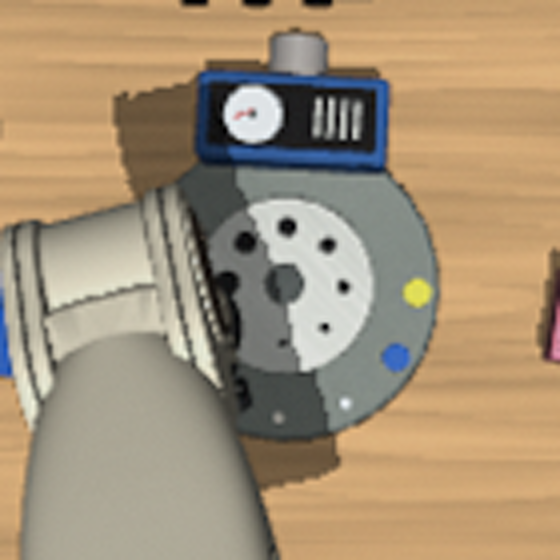

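Emit:
move_arm(
  moves=[
    [[0.008, 0.008, 0, 0, 0, 0, 0], [0.008, 0.007, 0, 0, 0, 0, 0], [0.005, 0.003, 0, 0, 0, 0, 0], [0, 0, 0, 0, 0, 0, 0]],
  ],
)

```text
clock: 5.32
eef_pos: [0.5116, 0.1403, 0.0815]
tool_rot: [0.508, 0.861, -0.007, -0.003]
ft_force: [-0.3, 0.5, 0.3]
grip_width: 0.0425
```

```bash
python3 look.py 9; python3 -c "
from h import *
C=np.array([.5455,.075])
c=load('side9.npz');u,v=proj(c,[*C,.06]);u=int(u);v=int(v)
for t in(-30,-45,-60):
  f=np.radians(177.5+t);print(t,[((proj(c,[C[0]+.073*np.cos(f),C[1]+.073*np.sin(f),z])-[u-70,v-70])*4).round() for z in(.062,.102)])"
```

```text
5.3167 [0.5116 0.1403 0.0815] [ 0.508  0.861 -0.007 -0.003] [-0.3  0.5  0.3] 0.042451496967863246
tool y yaw 28.909710129782695
-30 [array([197., 299.]), array([194., 264.])]
-45 [array([194., 284.]), array([191., 248.])]
-60 [array([198., 268.]), array([195., 233.])]
```

View pics/side9.png

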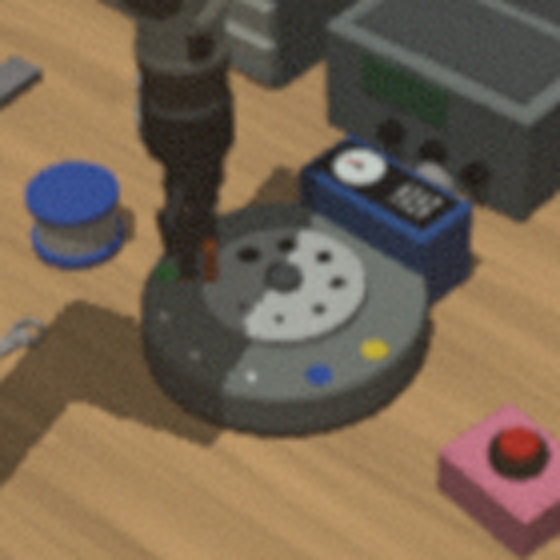

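The tab now shows at about (209,260), as expected for -60°, with no force on the fingers. I'll lift straight up and then check.

Emit:
move_arm(
  moves=[
    [[0, 0, 0.04, 0, 0, 0, 0], [0, 0, 0.06, 0, 0, 0, 0], [0, 0, 0.06, 0, 0, 0, 0], [0, 0, 0.06, 0, 0, 0, 0], [0, -0.03, 0.03, 0, 0, 0, 0.3], [0, -0.06, 0, 0, 0, 0, 1], [0, -0.07, 0, 0, 0, 0, 1], [0, -0.07, 0, 0, 0, 0, 1]],
  ],
)

```text
clock: 6.08
eef_pos: [0.5124, 0.0277, 0.2132]
tool_rot: [0.501, 0.865, -0.005, -0.0]
ft_force: [1.1, -0.4, -0.0]
grip_width: 0.0001
```

Emit:
move_arm(
  moves=[
    [[0, -0.08, 0, 0, 0, 0, 1], [0, -0.08, 0, 0, 0, 0, 1], [0, -0.08, 0, 0, 0, 0, 1], [0, -0.08, 0, 0, 0, 0, 1], [0, -0.08, 0, 0, 0, 0, 1], [0, -0.08, 0, 0, 0, 0, 1], [0, -0.08, 0, 0, 0, 0, 1], [0, 0, 0, 0, 0, 0, 1]],
  ],
)

```text
clock: 6.75
eef_pos: [0.5126, -0.2703, 0.217]
tool_rot: [0.5, 0.866, -0.004, 0.007]
ft_force: [1.0, 0.4, 1.4]
grip_width: -0.0002
```

```bash
python3 look.py 10
```

```text
6.75 [ 0.5126 -0.2703  0.217 ] [ 0.5    0.866 -0.004  0.007] [1.  0.4 1.4] -0.00024073759969921835
tool y yaw 29.972966820120263
top tab 49 [216.3 183.1] [0.501 0.132 0.1  ] r 0.072 ang -49.8
side tab 85 [237.5 171.4] [0.491 0.121 0.1  ] r 0.071 ang -37.5
```

View pics/top10.png

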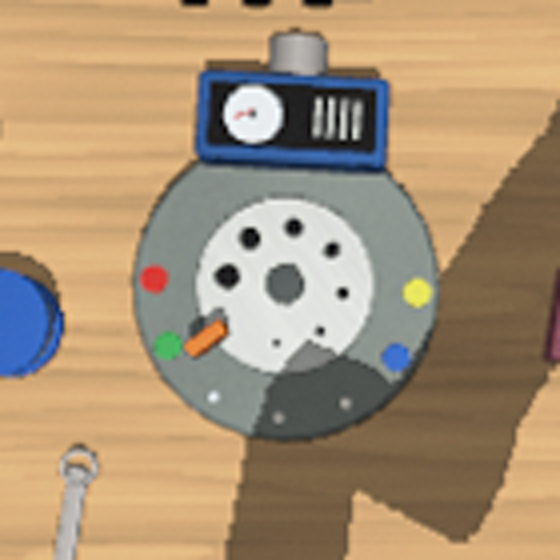

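```bash
cat > ang.py <<'E'
import sys
from h import *
C=np.array([0.5455,0.075])
for f in sys.argv[1:]:
    c=load(f);E=c["extrinsics"];z=c["range_z"];v,u=np.mgrid[:384,:512]
    P=np.stack([(u-c["cx"])/c["fx"]*z,(v-c["cy"])/c["fy"]*z,z],-1)@E[:3,:3].T+E[:3,3]
    hs=cv2.cvtColor(c["pixels"],cv2.COLOR_RGB2HSV);m=cv2.inRange(hs,np.array((5,120,70)),np.array((18,255,255)))>0
    d=np.hypot(P[...,0]-C[0],P[...,1]-C[1])
    m&=(P[...,2]>.094)&(d<.1)&(d>.04)
    q=P[m];mu=q.mean(0);a=np.degrees(np.arctan2(*(mu[:2]-C)[::-1]))-177.5
    w,V=np.linalg.eigh(np.cov((q[:,:2]-mu[:2]).T));ax=V[:,1]
    print(f,len(q),mu.round(4),"r",np.hypot(*(mu[:2]-C)).round(4),"ang",round((a+180)%360-180,1),"axis",round((np.degrees(np.arctan2(ax[1],ax[0]))-177.5)%180,1))
    # marks
    for k,lo,hi in(("g",(45,90,60),(85,255,255)),("r",(0,150,100),(6,255,255)),("y",(20,130,120),(32,255,255)),("b",(100,130,90),(125,255,255))):
        mm=(cv2.inRange(hs,np.array(lo),np.array(hi))>0)&(d<.125)&(d>.09)&(abs(P[...,2]-.05)<.01)
        if mm.sum()>5:
            n=mm.nonzero();s=P[mm].mean(0)
            pr=ray(c,n[1].mean(),n[0].mean(),.05);print("  ",k,mm.sum(),s.round(4),pr.round(4))
E
python3 ang.py top0.npz side0.npz top10.npz side10.npz
```

```text
top0.npz 38 [0.4775 0.0465 0.1013] r 0.0738 ang 25.2 axis 22.8
   g 38 [0.4974 0.1682 0.0515] [0.4975 0.1684 0.05  ]
   r 32 [0.5504 0.1795 0.0513] [0.5505 0.1797 0.05  ]
   y 30 [ 0.5411 -0.0298  0.0513] [ 0.5412 -0.0298  0.05  ]
   b 31 [ 0.4888 -0.0132  0.051 ] [ 0.4888 -0.0132  0.05  ]
side0.npz 32 [0.4756 0.0417 0.101 ] r 0.0774 ang 28.0 axis 28.8
   g 16 [0.4984 0.1681 0.0512] [0.4993 0.1691 0.05  ]
   r 15 [0.551  0.1794 0.0519] [0.5525 0.181  0.05  ]
   y 23 [ 0.5412 -0.0312  0.0522] [ 0.5429 -0.0298  0.05  ]
   b 15 [ 0.4904 -0.0136  0.0514] [ 0.4914 -0.0127  0.05  ]
top10.npz 44 [0.5006 0.1338 0.1014] r 0.0739 ang -50.1 axis 130.3
   g 38 [0.4975 0.1683 0.0506] [0.4975 0.1684 0.05  ]
   r 32 [0.5504 0.1794 0.0517] [0.5505 0.1797 0.05  ]
   y 30 [ 0.5411 -0.0298  0.0516] [ 0.5412 -0.0298  0.05  ]
   b 32 [ 0.4886 -0.0135  0.051 ] [ 0.4886 -0.0135  0.05  ]
side10.npz 39 [0.5004 0.1295 0.1015] r 0.0707 ang -47.9 axis 123.7
   g 17 [0.4989 0.1683 0.0513] [0.4998 0.1693 0.05  ]
   r 12 [0.5524 0.1806 0.052 ] [0.5539 0.1823 0.05  ]
   y 21 [ 0.542  -0.0302  0.0516] [ 0.5432 -0.0292  0.05  ]
   b 17 [ 0.4889 -0.0146  0.0522] [ 0.4905 -0.0132  0.05  ]
```

The tab measures about -50° in both views, not -60°. I'll check whether it's still creeping or has stuck.

Emit:
move_arm(
  moves=[
    [[0, 0, 0, 0, 0, 0, 1], [0, 0, 0, 0, 0, 0, 1], [0, 0, 0, 0, 0, 0, 1], [0, 0, 0, 0, 0, 0, 1], [0, 0, 0, 0, 0, 0, 1], [0, 0, 0, 0, 0, 0, 1]],
  ],
)

```text
clock: 7.35
eef_pos: [0.5136, -0.2589, 0.2173]
tool_rot: [0.495, 0.869, -0.002, 0.006]
ft_force: [-0.2, -0.5, 0.3]
grip_width: -0.0003
```

```bash
python3 look.py 11; python3 ang.py top11.npz side11.npz|grep ang
```

```text
7.35 [ 0.5136 -0.2589  0.2173] [ 0.495  0.869 -0.002  0.006] [-0.2 -0.5  0.3] -0.0003361600838668132
tool y yaw 30.71207048378767
top tab 49 [216.3 183.1] [0.501 0.132 0.1  ] r 0.072 ang -49.8
side tab 87 [237.6 171.4] [0.491 0.121 0.1  ] r 0.071 ang -37.5
top11.npz 45 [0.5007 0.1334 0.1012] r 0.0736 ang -50.0 axis 129.2
side11.npz 40 [0.4994 0.1297 0.1017] r 0.0715 ang -47.3 axis 132.3
```

It's stuck at -50° because the spring is weak near the stop. I'll go back, straddle the tab at about -52°, carry the fingers to -60° and narrow the jaws so the tab is centred there.

Emit:
move_arm(
  moves=[
    [[-0.002, 0.08, 0, 0, 0, 0, 0], [-0.002, 0.08, 0, 0, 0, 0, 0], [-0.002, 0.08, 0, 0, 0, 0, 0], [-0.002, 0.08, 0, 0, 0, 0, 0], [-0.002, 0.08, 0, 0, 0, 0, 0], [-0.002, 0.08, 0, 0, 0, 0, 0], [-0.002, 0.08, 0, 0, 0, 0, 0], [-0.002, 0.08, 0, 0, 0, 0, 0]],
  ],
)

```text
clock: 8.12
eef_pos: [0.5042, 0.0644, 0.2175]
tool_rot: [0.502, 0.865, -0.002, 0.009]
ft_force: [1.3, 1.1, -0.9]
grip_width: 0.0429
```

Emit:
move_arm(
  moves=[
    [[0, 0.08, 0, 0, 0, 0, 0], [0, 0.03, 0, 0, 0, 0, 0], [0, 0, 0, 0, 0, 0, 0], [0, 0, 0, 0, 0, 0, 0]],
  ],
)

```text
clock: 8.45
eef_pos: [0.5027, 0.1305, 0.2181]
tool_rot: [0.496, 0.868, -0.001, 0.009]
ft_force: [0.0, -0.5, 0.1]
grip_width: 0.0425
```

Emit:
move_arm(
  moves=[
    [[0, 0.01, -0.04, 0.02, 0.02, 0, 0], [0, 0, -0.06, 0, 0, 0, 0], [0, 0, -0.05, 0, 0, 0, 0], [0, 0, 0, 0, 0, 0, 0]],
  ],
)

```text
clock: 8.78
eef_pos: [0.5049, 0.1327, 0.1439]
tool_rot: [0.498, 0.867, 0.003, 0.005]
ft_force: [-0.1, -0.3, -0.9]
grip_width: 0.0425
```

Emit:
move_arm(
  moves=[
    [[0, 0.004, -0.03, 0, 0, 0, 0], [0, 0, -0.04, 0, 0, 0, 0], [0, 0, -0.03, 0, 0, 0, 0], [0, 0, -0.01, 0, 0, 0, 0], [0, 0, 0, 0, 0, 0, 0]],
  ],
)

```text
clock: 9.2
eef_pos: [0.5073, 0.1283, 0.0913]
tool_rot: [0.502, 0.865, 0.004, 0.006]
ft_force: [-0.3, 0.1, -0.2]
grip_width: 0.0426
```

```bash
python3 look.py 12
```

```text
9.2 [0.5073 0.1283 0.0913] [0.502 0.865 0.004 0.006] [-0.3  0.1 -0.2] 0.04264598654773117
tool y yaw 29.737047843650416
```

View pics/side12.png

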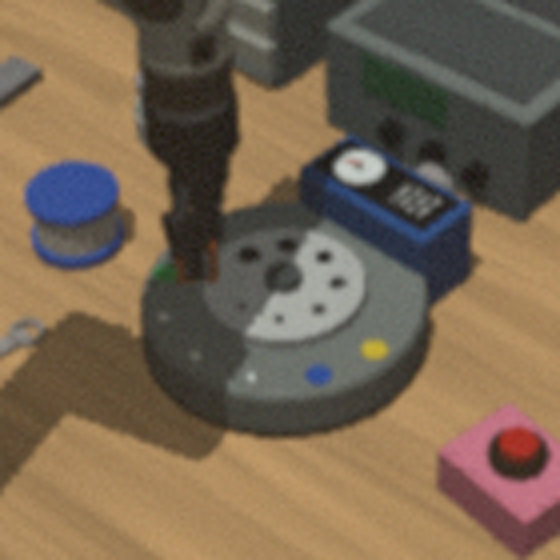

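Emit:
move_arm(
  moves=[
    [[0.004, 0.014, -0.01, 0, 0, -0.08, 0], [0.004, 0.012, -0.006, 0, 0, 0, 0], [0, 0, 0, 0, 0, 0, 0], [0, 0, 0, 0, 0, 0, 0]],
  ],
)

```text
clock: 9.63
eef_pos: [0.5158, 0.1418, 0.0895]
tool_rot: [0.521, 0.854, 0.007, 0.01]
ft_force: [-0.5, -0.5, 0.1]
grip_width: 0.0427
```

Emit:
move_arm(
  moves=[
    [[-0.006, -0.002, -0.01, 0, 0.045, 0, 0], [0, 0, 0, 0, 0, 0, 0], [0, 0, 0, 0, 0, 0, 0]],
  ],
)

```text
clock: 9.88
eef_pos: [0.5135, 0.1411, 0.086]
tool_rot: [0.52, 0.854, 0.001, 0.0]
ft_force: [-1.0, 0.3, 0.2]
grip_width: 0.0426
```

Emit:
move_arm(
  moves=[
    [[-0.002, 0, 0, 0, 0, 0, 0.3], [0, 0, 0, 0, 0, 0, 0.5], [0, 0, 0, 0, 0, 0, 0.6], [0, 0, 0, 0, 0, 0, 0.6], [0, 0, 0, 0, 0, 0, 0.6]],
  ],
)

```text
clock: 10.3
eef_pos: [0.5118, 0.1406, 0.0858]
tool_rot: [0.52, 0.854, 0.001, -0.0]
ft_force: [1.3, -0.6, 0.6]
grip_width: 0.0172
```

Centred right on target with a 17 mm opening around the 12 mm tab. I'll open up, lift and re-check.

Emit:
move_arm(
  moves=[
    [[0, 0, 0, 0, 0, 0, 0.6], [0, 0, 0, 0, 0, 0, 0.3], [0, 0, 0, 0, 0, 0, 0], [0, 0, 0, 0, 0, 0, 0], [0, 0, 0.04, 0, 0, 0, 0], [0, 0, 0.06, 0, 0, 0, 0], [0, 0, 0.08, 0, 0, 0, 0], [0, 0, 0.06, 0, 0, 0, 0]],
  ],
)

```text
clock: 10.97
eef_pos: [0.5048, 0.1387, 0.2009]
tool_rot: [0.52, 0.854, -0.006, -0.007]
ft_force: [1.0, 0.4, 0.6]
grip_width: 0.0429
```

Emit:
move_arm(
  moves=[
    [[0, -0.07, 0, 0, 0, 0, 0.5], [0, -0.08, 0, 0, 0, 0, 1], [0, -0.08, 0, 0, 0, 0, 1], [0, -0.08, 0, 0, 0, 0, 1], [0, -0.08, 0, 0, 0, 0, 1], [0, -0.08, 0, 0, 0, 0, 1], [0, -0.08, 0, 0, 0, 0, 1], [0, -0.08, 0, 0, 0, 0, 1]],
  ],
)

```text
clock: 11.63
eef_pos: [0.5099, -0.1785, 0.213]
tool_rot: [0.511, 0.859, 0.002, 0.002]
ft_force: [0.7, 0.1, 0.3]
grip_width: 0.0001
```

```bash
python3 look.py 13; python3 ang.py top13.npz side13.npz|grep ang
```

```text
11.6333 [ 0.5099 -0.1785  0.213 ] [0.511 0.859 0.002 0.002] [0.7 0.1 0.3] 8.20343690412834e-05
tool y yaw 28.514650040943508
top tab 47 [214.  179.8] [0.511 0.139 0.1  ] r 0.073 ang -59.5
side tab 88 [238.1 168.7] [0.502 0.129 0.1  ] r 0.069 ang -48.4
top13.npz 43 [0.5114 0.1395 0.1004] r 0.073 ang -59.6 axis 121.9
side13.npz 35 [0.5104 0.137  0.1008] r 0.0712 ang -58.0 axis 113.2
```

View pics/top13.png

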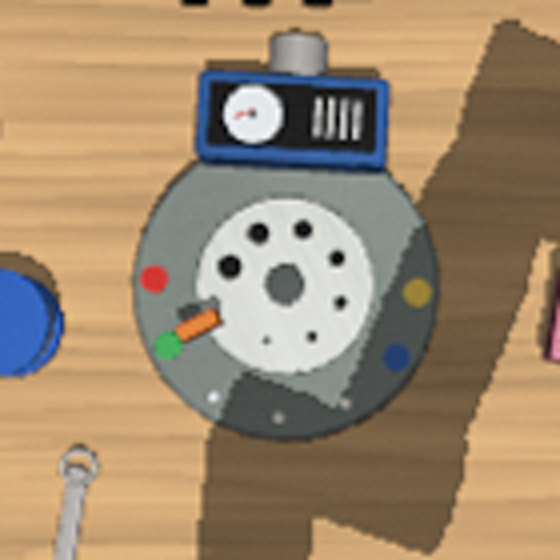

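The tab reads -59.6° from the top view and -58° from the side, with its tip at (185,335) in the crop aimed at the green disc. Next is the button, with the fingers shut.

Emit:
move_arm(
  moves=[
    [[0.012, -0.07, 0, 0, 0, 0, 1], [0.012, -0.07, 0, 0, 0, 0, 1], [0.012, -0.07, 0, 0, 0, 0, 1], [0.012, -0.07, -0.02, 0, 0, 0, 1], [0.004, -0.05, -0.04, 0, 0, 0, 1], [0, 0, -0.04, 0, 0, 0, 1], [0, 0, 0, 0, 0, 0, 1], [0, 0, 0, 0, 0, 0, 1]],
  ],
)

```text
clock: 12.4
eef_pos: [0.5363, -0.3543, 0.1613]
tool_rot: [0.515, 0.857, 0.002, 0.004]
ft_force: [-0.1, -0.1, 0.4]
grip_width: 0.0002
```

Emit:
move_arm(
  moves=[
    [[0, -0.007, -0.04, 0, 0, 0, 1], [0, 0, -0.04, 0, 0, 0, 1], [0, 0, -0.03, 0, 0, 0, 1], [0, 0, 0, 0, 0, 0, 1], [0, 0, 0, 0, 0, 0, 1]],
  ],
)

```text
clock: 12.82
eef_pos: [0.5397, -0.3534, 0.1115]
tool_rot: [0.513, 0.859, 0.003, 0.007]
ft_force: [-0.5, 1.2, 0.5]
grip_width: -0.0001
```

```bash
python3 look.py 14; python3 ang.py top14.npz|grep ang; python3 -c "
from h import *
c=load('side14.npz');cv2.imwrite('pics/btn14.png',cv2.resize(c['pixels'][180:290,300:440],None,fx=5,fy=5,interpolation=2)[...,::-1])"
```

```text
12.8167 [ 0.5397 -0.3534  0.1115] [0.513 0.859 0.003 0.007] [-0.5  1.2  0.5] -0.00013461459815193922
tool y yaw 28.314203607758586
top tab 47 [214.  179.8] [0.511 0.139 0.1  ] r 0.073 ang -59.5
side tab 84 [238.1 168.6] [0.502 0.129 0.1  ] r 0.069 ang -48.9
top14.npz 45 [0.5112 0.1392 0.1007] r 0.0728 ang -59.4 axis 121.4
```

View pics/btn14.png

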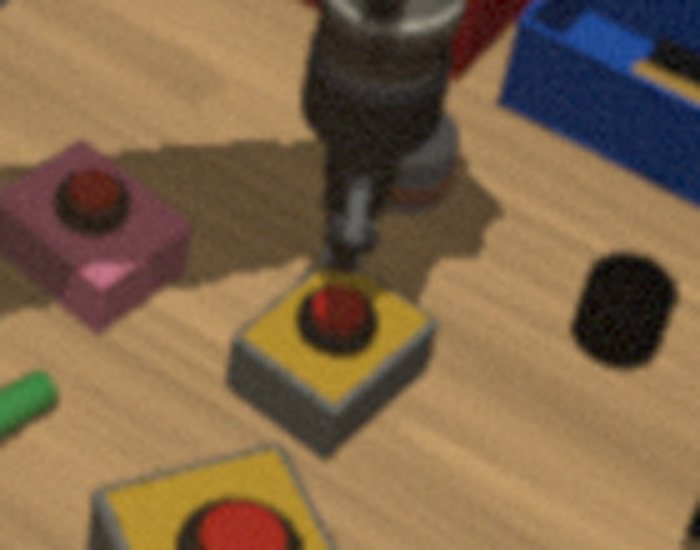

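The fingertip at (342,265) in the crop is above the red button at (338,308). Small sideways correction, then down to just above it.

Emit:
move_arm(
  moves=[
    [[-0.007, -0.01, 0, 0.01, 0.02, 0, 1], [0, 0, -0.02, 0, 0, 0, 1], [0, 0, -0.01, 0, 0, 0, 1], [0, 0, 0, 0, 0, 0, 1]],
  ],
)

```text
clock: 13.25
eef_pos: [0.5389, -0.3601, 0.1013]
tool_rot: [0.512, 0.859, 0.002, 0.005]
ft_force: [0.3, 0.3, -1.0]
grip_width: 0.0001
```

Emit:
move_arm(
  moves=[
    [[-0.004, 0.002, -0.016, 0, 0.02, 0, 1], [0, 0, -0.012, 0, 0, 0, 1], [0, 0, 0, 0, 0, 0, 1], [0, 0, 0, 0, 0, 0, 1]],
  ],
)

```text
clock: 13.58
eef_pos: [0.5362, -0.3591, 0.0852]
tool_rot: [0.512, 0.859, -0.001, -0.0]
ft_force: [-0.2, -0.6, -0.1]
grip_width: 0.0002
```

Emit:
move_arm(
  moves=[
    [[0, 0, -0.008, 0, 0, 0, 1], [0, 0, -0.008, 0, 0, 0, 1], [0, 0, -0.004, 0, 0, 0, 1]],
  ],
)

```text
clock: 13.83
eef_pos: [0.5365, -0.3593, 0.0769]
tool_rot: [0.512, 0.859, -0.001, 0.0]
ft_force: [-5.2, 3.8, 15.5]
grip_width: 0.0
```

Emit:
move_arm(
  moves=[
    [[0, 0, -0.004, 0, 0, 0, 1], [0, 0, -0.003, 0, 0, 0, 1]],
  ],
)

```text
clock: 14.0
eef_pos: [0.5365, -0.3593, 0.0771]
tool_rot: [0.512, 0.859, -0.001, 0.001]
ft_force: [-2.3, 1.2, 5.8]
grip_width: 0.0003
```

```bash
python3 look.py 15; python3 ang.py top15.npz|grep ang; python3 -c "
from h import *
c=load('side15.npz');cv2.imwrite('pics/btn15.png',cv2.resize(c['pixels'][180:290,300:440],None,fx=5,fy=5,interpolation=2)[...,::-1])"
```

```text
14.0 [ 0.5365 -0.3593  0.0771] [ 0.512  0.859 -0.001  0.001] [-2.3  1.2  5.8] 0.0002912438121723996
tool y yaw 28.33975539354995
top tab 47 [214.  179.8] [0.511 0.139 0.1  ] r 0.073 ang -59.5
side tab 85 [238.2 168.8] [0.502 0.128 0.1  ] r 0.069 ang -48.0
top15.npz 43 [0.5112 0.1391 0.1012] r 0.0727 ang -59.3 axis 123.3
```

View pics/btn15.png

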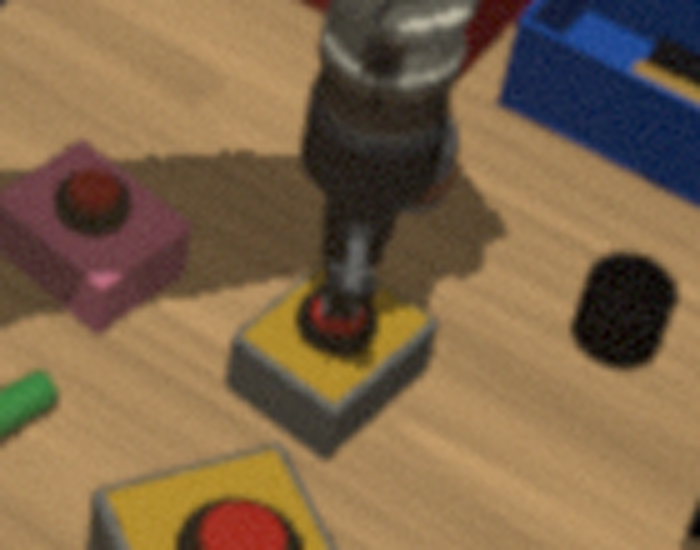

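Emit:
move_arm(
  moves=[
    [[0, 0, -0.01, 0, 0, 0, 1], [0, 0, -0.01, 0, 0, 0, 1]],
  ],
)

```text
clock: 14.27
eef_pos: [0.5366, -0.3593, 0.0766]
tool_rot: [0.512, 0.859, -0.001, 0.004]
ft_force: [-10.0, 7.1, 28.8]
grip_width: 0.0004
```

Emit:
move_arm(
  moves=[
    [[0, 0, 0.02, 0, 0, 0, 1], [0, 0, 0.04, 0, 0, 0, 1], [0, 0, 0.06, 0, 0, 0, 1], [0, 0, 0.06, 0, 0, 0, 1], [0, 0, 0.06, 0, 0, 0, 1], [0, 0.06, 0, 0, 0, 0, 1], [-0.05, 0.05, 0, 0, 0, 0, 1], [-0.05, 0, 0, 0, 0, 0, 1]],
  ],
)

```text
clock: 14.93
eef_pos: [0.4897, -0.3044, 0.2044]
tool_rot: [0.512, 0.859, -0.0, 0.009]
ft_force: [-0.7, 0.1, -0.2]
grip_width: -0.0
```

Emit:
move_arm(
  moves=[
    [[-0.05, 0.04, 0, 0, 0, 0, 1], [-0.05, 0.04, 0, 0, 0, 0, 1], [-0.03, 0.02, 0, 0, 0, 0, 1], [0, 0, 0, 0, 0, 0, 1], [0, 0, 0, 0, 0, 0, 1]],
  ],
)

```text
clock: 15.35
eef_pos: [0.4183, -0.2509, 0.2049]
tool_rot: [0.513, 0.859, -0.001, 0.01]
ft_force: [0.5, 0.1, 0.2]
grip_width: 0.0001
```

```bash
python3 look.py 16; python3 ang.py top16.npz side16.npz|grep ang
python3 - <<'E'
from h import *
for n in("top","side"):
  for k in("0","16"):
    c=load(n+k+".npz")
    print(n,k,[(x[0],x[1],dep(c,*x[1]).round(3)) for lo,hi in(((0,170,100),(6,255,255)),((20,130,100),(32,255,255))) for x in blobs(c,lo,hi,30) if abs(dep(c,*x[1])[0]-.53)<.03 and abs(dep(c,*x[1])[1]+.36)<.03])
c=load('top16.npz');cv2.imwrite('pics/full16.png',c['pixels'][...,::-1])
E
```

```text
15.35 [ 0.4183 -0.2509  0.2049] [ 0.513  0.859 -0.001  0.01 ] [0.5 0.1 0.2] 6.930379038895648e-05
tool y yaw 28.333882200681785
top tab 47 [214.  179.8] [0.511 0.139 0.1  ] r 0.073 ang -59.5
side tab 83 [238.2 168.5] [0.503 0.129 0.1  ] r 0.069 ang -49.3
top16.npz 45 [0.5112 0.1391 0.1013] r 0.0727 ang -59.3 axis 121.3
side16.npz 35 [0.5102 0.1365 0.101 ] r 0.0709 ang -57.6 axis 115.8
top 0 [(np.int32(77), array([373.1, 173.4]), array([ 0.536, -0.357,  0.072])), (np.int32(419), array([370.8, 173.9]), array([ 0.534, -0.349,  0.074]))]
top 16 [(np.int32(77), array([373.1, 173.4]), array([ 0.536, -0.357,  0.071])), (np.int32(420), array([370.8, 173.9]), array([ 0.534, -0.349,  0.073]))]
side 0 [(np.int32(69), array([367.4, 241.4]), array([ 0.536, -0.36 ,  0.07 ])), (np.int32(387), array([366.6, 245.8]), array([ 0.523, -0.366,  0.067]))]
side 16 [(np.int32(69), array([367.5, 241.4]), array([ 0.535, -0.36 ,  0.071])), (np.int32(391), array([366.6, 245.8]), array([ 0.524, -0.365,  0.065]))]
```

View pics/full16.png

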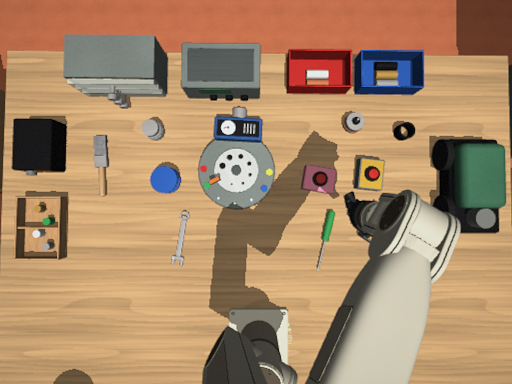

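The box is unmoved (its button still at (373,173)), the button is back up, the tab at (214,180) is on green, and nothing else has moved. Handing in.

```bash
python3 -c "
from workcell import *
print(job_done())"
```

```text
the job is handed in; nothing more can be done
None
```

I turned the turret clockwise from about +27° to the green mark at -60°. I then pressed the start button on the small yellow box with shut fingertips, released it, and handed the job in. No verdict is reported.

- **Turret:** after the first sweep the tab stuck at about -50°, short of the stop, before the button had been touched. I went back, straddled the tab and centred it. The last check read -59.3° from the top view and -57.6° from the side, so the tab's pointing spot is about 1–4 mm from the green mark (limit 10 mm).
- **Button:** I pressed it twice without lifting off in between. The fingertips went down about 6 mm past the measured button top and met a hard stop, with 15 N and then 29 N vertically against the 4 N needed. Travel is inferred from fingertip height and force, because the button joint can't be read directly. Afterwards the button measured 71 mm high again, as at the start.
- **Rest of the bench:** the start box is where it was to within 1 mm. The bystanders visible in the last top view looked unmoved by eye; I did not measure them. The arm ended clear of everything at 15.4 s, with no contact force.

The two cameras disagreed by about 2° on the tab angle, which is within tolerance.

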